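# Seat a lamp base in the V-block and hold it down for drilling

## Task

I want to drill the cord hole in the bisque lamp base. First take away the wooden paddle somebody left across the V-block and lay it flat in the blue tool basket; then lay the lamp base in the groove of the V-block, bedded along both sloping faces with its foot up against the steel end stop, and press it firmly and evenly down onto both faces, with about 20 newtons and without ramming it. Finish while still holding it pressed down; leave the tumbler, the lidded pot and the glaze jar where they are.

Things in the scene. Friction and masses are not known exactly. Their poses are not given: they have to be found in the camera images.
- v_block: Beech V-block fixed to the bench, 152 x 104 mm, 90 degree groove along its x axis, bottom line 24 mm above the bench, from x = -75 to +65 mm. At the +x end a steel end stop: inner face at x = +65 mm, 84 mm wide, top 72 mm above the bench. A 56 mm cylinder bedded in the groove has its axis 63.6 mm above the bench. Origin: on the bench under the groove's centre line.
- v_seat (a point): Point on the inner face of the end stop, 63.6 mm above the bench, where the centre of the lamp base's foot comes when it is seated; x axis along the groove, away from the groove into the stop
- v_left: The half of the V-block on its +y side: face rising at 45 degrees from the bottom line to a flat shoulder 48 mm above the bench, which runs from 24 to 52 mm off the centre line. Same origin and axes as v_block.
- v_right: The other half of the V-block, on its -y side, the mirror image of v_left; same origin and axes as v_block
- lamp_base: Bisque lamp base: plain cylinder 56 mm in diameter, flat foot at its +x end, neck 36 mm across and 22 mm long at its -x end, 172 mm long in all, about 0.28 kg. It starts lying on the ware board between two laths. Origin on the axis, 75 mm from the foot, near the balance point; x axis along the cylinder towards the foot (it may be rolled about x).
- lamp_foot (a point): Centre of the lamp base's foot, on its axis, 75 mm from its origin
- lamp_neck (a point): Point on the lamp base's axis, 140 mm from the foot, where the barrel ends and the shoulder to the neck begins
- paddle: Flat wooden potter's paddle 14 mm thick, lying across the shoulders of the V-block (underside 48 mm above the bench). Origin on its underside at the balance point, z up; the blade, 48 mm wide, runs from x = -19 to +81 mm, the handle, 22 mm wide, from there back to x = -119 mm. 0.085 kg.
- basket: Blue plastic tool basket, open at the top, fixed, 300 mm (x) by 190 mm (y) outside, 55 mm tall, walls and floor 5 mm. Origin under its centre.
- ware_board: Plywood ware board, fixed, 240 mm (x) by 130 mm, 16 mm thick, with two laths along x, 12 mm wide, 10 mm above the board, inner edges 22.5 mm either side of the middle. The lamp base starts between them, its axis 44 mm above the bench. Origin under the board's centre.
- tumbler: Bystander: bisque tumbler, 68 mm across, 85 mm tall, standing beyond the V-block. Origin under its centre.
- lidded_pot: Bystander: small terracotta lidded pot, 76 mm across, 80 mm tall, beyond the V-block. Origin under its centre.
- glaze_jar: Bystander: small lidded glaze jar, 48 mm across, 70 mm tall, beyond the V-block between tumbler and lidded pot. Origin under its centre.
Not all that is in view belongs to the job. Leave any orange or pink look-alike of the lamp_base alone.

How it is judged:
By the outcome, as a careful person would: the job done as asked, in the order asked, and still so for the second after the job is handed in, while the arm keeps its last pose, push and grip.
It also fails if it takes over 64 s, if anything falls off the work surface, if the arm or the gripper's body presses on something with over 40 N, if the wrist force passes 120 N, or if a joint passes its speed limit or range.

## Robot

A 7-joint arm with a two-finger parallel gripper is mounted at the origin on the work surface. World frame = base frame: x ahead of the robot, y to its left, z up, the work surface at z = 0. Lengths are in m, angles in rad, forces in N, time in s.
With the tool pointing down it reaches from about 0.425 to 0.875 m from the base axis. Payload 4.7 kg.
Tool frame: the origin (TCP) lies at the very end of the fingers, on their centre line; the grasp point (between the pads) lies 19 mm behind it (tcp_to_grasp is the distance from the TCP to the grasp point, in m); z points along the fingers, y is the direction in which the jaws open and shut (so a half turn about z gives the same grasp; the last joint's range is limited). The gripper opens to 87 mm and grips with 3 to 60 N. Pads are 19 mm wide; open, the fingers measure 117 mm over their backs; the gripper's body (75 mm by 190 mm) begins 51 mm behind the grasp point.
Start: joints at [-1.151, 0.321, -0.07, 1.45, 0.023, 1.371, -0.057], TCP at [0.257, 0.597, 0.223] pointing down, gripper open.
Joint ranges: [-2.86, 2.86], [-0.3, 2.09], [-1.38, 1.24], [0.06, 2.45], [-1.56, 4.7], [0.09, 2.05], [-2.69, 2.69]. Speed limits (rad/s): [2.57, 2.57, 3.14, 3.14, 3.14, 3.14, 3.14].

## Interface

Orientations are given as a rotation vector (axis times angle).
In Python, from plant import move_to, move_linear, set_joints, set_gripper, dwell, ik, read_state, read_camera, calibration, PlanningError, hand_in, tcp_to_grasp gives the robot as it stands. Calls block until the motion is done:
- move_to(position, orientation): joint-space move of the TCP to a pose.
- move_linear(position, frame=None, velocity=0.15): straight line of the TCP; frame=None keeps the orientation; velocity is the mean speed in m/s.
- set_joints(angles): joint-space move.
- set_gripper(opening): opening from 0.0 (shut) to 1.0 (fully open); the grip force is fixed at half the most; returns when the fingers have stopped.
- dwell(seconds).
- ik(position, orientation): joint angles nearest the present ones, or None.
- read_state(): the state.
- read_camera(name): name is "scene" or "top" or "wrist"; returns the picture (480x640x3 uint8, blue, green, red); there is no depth.
- calibration(name): a dict with "fx", "fy", "cx", "cy" (pixels), "R" (3x3) and "t" (3): a world point X has camera coordinates R X + t. Camera axes: x right, y down, z forward; pixel columns grow to the right and rows downward; lengths in m; the calibration is good to about 2 mm. A picture is of the moment at which its call begins: read the wrist's pose just before it. calibration takes no time and is no camera call; for the wrist camera it gives the pose at the moment of the call.
A pose or a line that the arm cannot do raises PlanningError and nothing moves.
- hand_in(): hands the job in, once; it reports no verdict.
The state is a dict: "time_s": time; "joint_pos": joint angles; "joint_vel": joint speeds; "tau": joint torques, N m; "ee_pos": TCP position; "orientation": TCP orientation; "force": force on the tool from outside, world axes, zero at the start; "ft_torque": the same for the moment, N m; "gripper_width": opening from 0.0 (shut) to 1.0 (fully open).
Only numpy, scipy, OpenCV 4.12 (cv2) and the standard library are available. Lean on these libraries where they do the work, as an engineer would, in place of code of your own. Each camera call takes 0.05 s, during which the arm holds its last target.

## Working session

There is one attempt and no reset: what is moved stays moved. The work goes in short steps, each a Python script; the robot and the scene stay as the last script left them, time stands still between calls to the robot, and variables do not carry over. Pictures are saved under pics/ and viewed, and the job is handed in when it is done.

```bash
ls; mkdir -p pics
python3 - <<'E'
from plant import *
import cv2
for n in ["scene","top","wrist"]:
    im=read_camera(n); cv2.imwrite(f"pics/{n}0.png",im); c=calibration(n); print(n,c)
s=read_state(); print(s, tcp_to_grasp)
E
```

```text
pics
scene {'fx': 439.02611958958323, 'fy': 439.02611958958323, 'cx': 314.2649196968692, 'cy': 229.9343700917099, 'R': array([[-0.25643235,  0.96629938, -0.02253794],
       [ 0.55051529,  0.12684801, -0.82513181],
       [-0.79446546, -0.22399797, -0.56449052]]), 't': array([-0.00850799, -0.22984691,  1.55215792])}
top {'fx': 601.1528768320192, 'fy': 601.1528768320192, 'cx': 331.17408443958163, 'cy': 242.6095897339037, 'R': array([[ 0.00601489, -0.99997847,  0.0026215 ],
       [-0.98956856, -0.00632958, -0.14392358],
       [ 0.14393707, -0.00172847, -0.98958533]]), 't': array([0.11112762, 0.46008026, 1.45694149])}
wrist {'fx': 359.2252218239622, 'fy': 359.2252218239622, 'cx': 325.02605451389945, 'cy': 238.8910544404739, 'R': array([[ 0.39455123,  0.91887243, -0.00166734],
       [ 0.89174067, -0.38246226,  0.24191155],
       [ 0.22164816, -0.09693333, -0.97029687]]), 't': array([-0.64992212, -0.03045453,  0.38922323])}
{'time_s': 0.15, 'joint_pos': array([-1.15088502,  0.32165207, -0.07010614,  1.45139652,  0.02259388,
        1.37077728, -0.05689318]), 'joint_vel': array([-0.00067749, -0.00082364,  0.00071351, -0.0042498 ,  0.0007699 ,
       -0.00111337,  0.00024286]), 'tau': array([ 9.11178631e-04, -4.91793609e+01, -4.04062159e-01, -3.12876213e+01,
       -6.39203098e-02,  4.05650202e-02,  1.12220328e-04]), 'ee_pos': array([0.25646211, 0.59681801, 0.22171246]), 'orientation': array([-6.32959973e-01, -3.07694303e+00,  2.24513055e-03]), 'force': array([ 0.75697161,  0.03116435, -0.0678887 ]), 'ft_torque': array([-0.00967992, -0.00963262,  0.07066217]), 'gripper_width': 1.0037710344992934} 0.0187
```

View pics/top0.png

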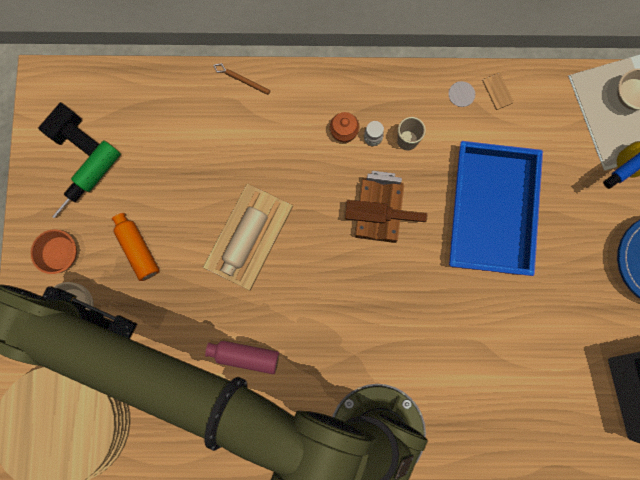

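View pics/scene0.png

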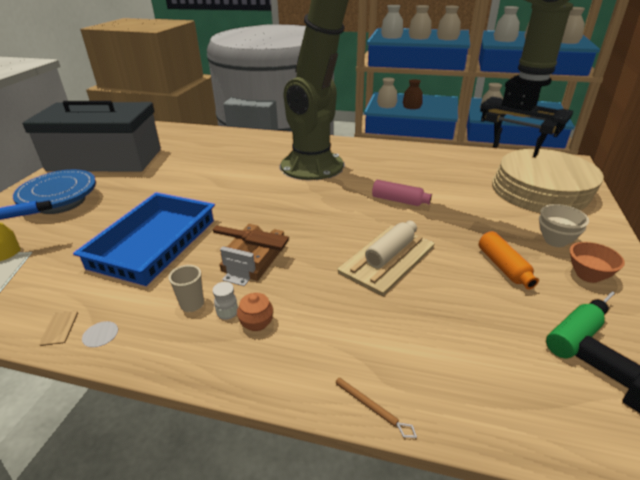

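View pics/wrist0.png

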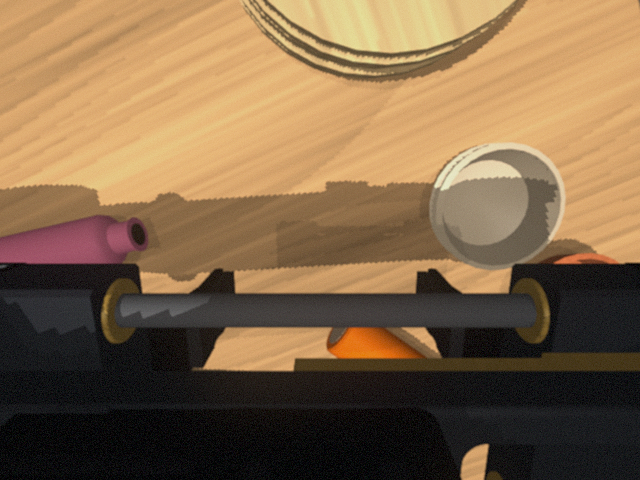

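The top view shows three lamp-base-like cylinders: cream (244,241) on the ware board between laths, orange (135,247) and pink (242,357), both loose on the bench. The cream one fits ("bisque", on the board). The paddle lies across the V-block at (385,212), with the end stop at (384,177) and the basket at (497,207). I'll confirm in enlarged crops.

Run:
```python
import cv2
im=cv2.imread("pics/top0.png")
cv2.imwrite("pics/c1.png",cv2.resize(im[160:250,320:440],None,fx=6,fy=6,interpolation=cv2.INTER_CUBIC))
cv2.imwrite("pics/c2.png",cv2.resize(im[180:295,195:300],None,fx=5,fy=5,interpolation=cv2.INTER_CUBIC))
```

```text
(no output)
```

View pics/c1.png

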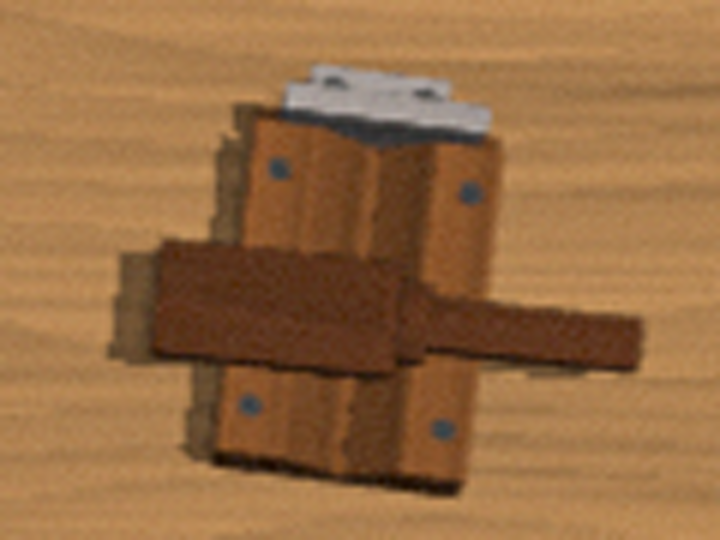

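View pics/c2.png

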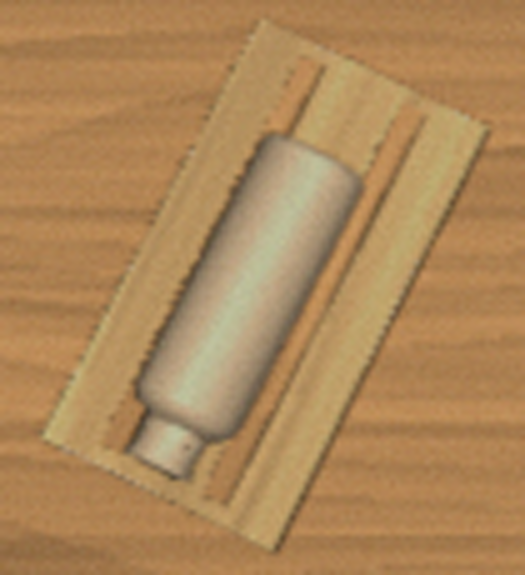

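```bash
cat > h.py <<'E'
import numpy as np, cv2
from scipy.optimize import least_squares
from scipy.spatial.transform import Rotation as Rot
from plant import *
def proj(c,X):
    p=np.atleast_2d(X)@np.array(c["R"]).T+c["t"]
    return np.c_[c["fx"]*p[:,0]/p[:,2]+c["cx"],c["fy"]*p[:,1]/p[:,2]+c["cy"]]
def back(c,uv,z):
    R=np.array(c["R"]);d=R.T@np.array([(uv[0]-c["cx"])/c["fx"],(uv[1]-c["cy"])/c["fy"],1]);o=-R.T@c["t"]
    return o+d*(z-o[2])/d[2]
def fit(c,P,uv,g):
    "P local pts (z=height); uv pixels; g=(x,y,yaw) guess"
    P=np.array(P,float);uv=np.array(uv,float)
    def W(q):
        cs,sn=np.cos(q[2]),np.sin(q[2])
        return np.c_[q[0]+cs*P[:,0]-sn*P[:,1],q[1]+sn*P[:,0]+cs*P[:,1],P[:,2]]
    r=least_squares(lambda q:(proj(c,W(q))-uv).ravel(),g,x_scale=[.01,.01,.1])
    return r.x,r.fun.reshape(-1,2)
def down(yaw):
    "tool pointing down, tool y (jaw) axis at world angle yaw+90deg; tool x at yaw"
    return (Rot.from_euler('z',yaw)*Rot.from_rotvec([np.pi,0,0])).as_rotvec()
E
python3 - <<'E'
from h import *
np.set_printoptions(precision=4,suppress=True)
c=calibration("top")
u=lambda x,y:(320+x/6,160+y/6)
q,r=fit(c,[(.065,.052,.048),(.065,-.052,.048),(-.075,.052,.048),(-.075,-.052,.048)],[u(252,114),u(500,142),u(218,458),u(466,488)],(.4,-.08,0));print("vblock",q);print(r)
q2,r=fit(c,[(.065,.042,.072),(.065,-.042,.072)],[u(286,108),u(490,134)],(.4,-.08,0));print("stop",q2);print(r)
q,r=fit(c,[(.081,.024,.062),(.081,-.024,.062),(-.119,.011,.062),(-.119,-.011,.062)],[u(162,242),u(153,353),u(641,318),u(637,368)],(.4,-.08,1.5));print("paddle",q);print(r)
q,r=fit(c,[(.15,.095,.055),(.15,-.095,.055),(-.15,.095,.055),(-.15,-.095,.055)],[(460,142),(542,150),(449,267),(533,274)],(.4,-.3,0));print("basket",q);print(r)
v=lambda x,y:(195+x/5,180+y/5)
q,r=fit(c,[(.12,.065,.016),(.12,-.065,.016),(-.12,.065,.016),(-.12,-.065,.016)],[v(264,20),v(490,128),v(42,437),v(276,551)],(.4,.1,-.4));print("board",q);print(r)
b=[back(c,v(*p),.044) for p in [(272,137),(362,180),(140,390),(226,440)]]
for x in b: print(x)
f=(b[0]+b[1])/2;n=(b[2]+b[3])/2;print("foot",f,"neckend",n,np.linalg.norm(f-n),np.arctan2(*(f-n)[1::-1]))
E
```

```text
vblock [ 0.5447 -0.0064 -0.1052]
[[-0.13    1.2168]
 [ 0.0852  1.0949]
 [-0.3655 -0.9567]
 [ 0.4088 -1.298 ]]
stop [ 0.5447 -0.0081 -0.1235]
[[-0.0168 -0.0021]
 [ 0.0168  0.002 ]]
paddle [ 0.5303 -0.0017  1.4797]
[[ -2.2367  18.6507]
 [  1.0945 -18.9897]
 [ -0.0903   8.6193]
 [  1.2422  -8.5171]]
basket [ 0.5462 -0.2917 -0.1039]
[[ 2.3697  2.9382]
 [-3.8201  3.0591]
 [ 3.693  -3.5563]
 [-2.2789 -1.9922]]
board [ 0.4765  0.3209 -0.45  ]
[[-0.1423 -0.6629]
 [ 0.3572 -0.1602]
 [ 0.0828  0.2835]
 [-0.2932  0.4998]]
[0.5448 0.3174 0.044 ]
[0.5234 0.2723 0.044 ]
[0.418  0.3788 0.044 ]
[0.3937 0.336  0.044 ]
foot [0.5341 0.2948 0.044 ] neckend [0.4058 0.3574 0.044 ] 0.1426828454426089 -0.453972733322375
```

Run:
```python
from h import *
np.set_printoptions(precision=4,suppress=True)
c=calibration("top")
u=lambda x,y:(320+x/6,160+y/6)
q,r=fit(c,[(.081,-.024,.062),(.081,.024,.062),(-.119,-.011,.062),(-.119,.011,.062)],[u(162,242),u(153,353),u(641,318),u(637,368)],(.4,-.08,1.5));print("paddle",q);print(r)
for z in (.2,):
  for x,y,a in [(q[0],q[1],q[2]),(q[0],q[1],q[2]-np.pi),(.546,-.29,-.1),(.546,-.29,np.pi-.1),(.467,.327,-.45),(.467,.327,np.pi-.45),(.535,-.005,-.105),(.535,-.005,np.pi-.105)]:
    j=ik([x,y,z],down(a)); print(x,y,a,j)
print(Rot.from_rotvec(read_state()["orientation"]).as_matrix())
im=cv2.imread("pics/top0.png"); cv2.imwrite("pics/c3.png",cv2.resize(im[130:285,435:555],None,fx=3.8,fy=3.8))
```

```text
paddle [ 0.5301 -0.0017  1.4816]
[[-0.4329 -0.3658]
 [-0.728   0.2792]
 [ 0.5714 -0.206 ]
 [ 0.5889  0.2652]]
0.5301187018936152 -0.0016722799304041169 1.4815806928938875 [-0.5775  0.0767  0.5609  1.798  -0.0426  1.2789 -0.0949]
0.5301187018936152 -0.0016722799304041169 -1.6600119606959056 None
0.546 -0.29 -0.1 [ 0.2168  0.266   0.2756  1.5771 -0.0741  1.3088 -1.1684]
0.546 -0.29 3.041592653589793 [-0.0979  0.3039  0.6681  1.5885 -0.1927  1.3164  2.0673]
0.467 0.327 -0.45 [-1.5666  0.2616  1.0676  1.7161 -0.2371  1.3044 -2.471 ]
0.467 0.327 2.691592653589793 [-0.754   0.1624  0.1079  1.6911 -0.0181  1.2891  0.4783]
0.535 -0.005 -0.105 [-0.6158  0.0904  0.6138  1.7883 -0.0543  1.2797 -1.6642]
0.535 -0.005 3.036592653589793 [-0.5429  0.0883  0.5353  1.7862 -0.047   1.2797  1.4699]
[[-0.9188  0.3947 -0.0005]
 [ 0.3947  0.9188 -0.0014]
 [-0.0001 -0.0014 -1.    ]]
```

View pics/c3.png

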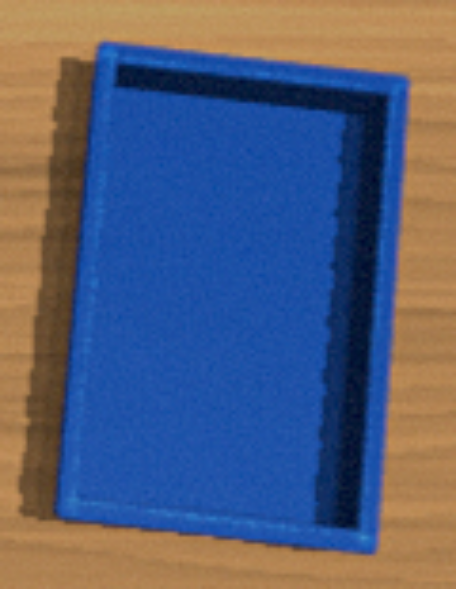

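Paddle origin is (0.530,-0.002), yaw 1.48, within about 3 mm of the groove centre, and its lengths match to under 1 px. The crop confirms the basket rim corners. Now the paddle.

Run:
```python
from h import *
np.set_printoptions(precision=4,suppress=True)
x,y,a=0.5301,-0.0017,1.4816
move_to([x,y,.16],down(a)); print(read_state()["time_s"])
cv2.imwrite("pics/w1.png",read_camera("wrist")); print(calibration("wrist"))
move_linear([x,y,.075],velocity=.2)
move_linear([x,y,.043],velocity=.08)
s=read_state();print(s["time_s"],s["ee_pos"],s["force"])
set_gripper(.2)
s=read_state();print(s["time_s"],s["gripper_width"]*87,s["force"])
move_linear([x,y,.06],velocity=.1)
s=read_state();print(s["time_s"],s["gripper_width"]*87,s["force"],s["ee_pos"])
cv2.imwrite("pics/t1.png",read_camera("top"))
cv2.imwrite("pics/s1.png",read_camera("scene"))
```

```text
2.5083
{'fx': 359.2252218239622, 'fy': 359.2252218239622, 'cx': 325.02605451389945, 'cy': 238.8910544404739, 'R': array([[ 0.9962, -0.0865, -0.0009],
       [-0.0837, -0.9665,  0.2425],
       [-0.0219, -0.2415, -0.9702]]), 't': array([-0.5294,  0.0302,  0.3402])}
3.6833 [ 0.5299 -0.0019  0.0426] [0.92   0.2048 0.6422]
4.425 47.72344154324852 [ 0.6759 -0.3076  0.7157]
4.7417 47.59742182888177 [-0.0251 -1.0095 -0.7246] [ 0.5306 -0.0016  0.0605]
```

View pics/s1.png

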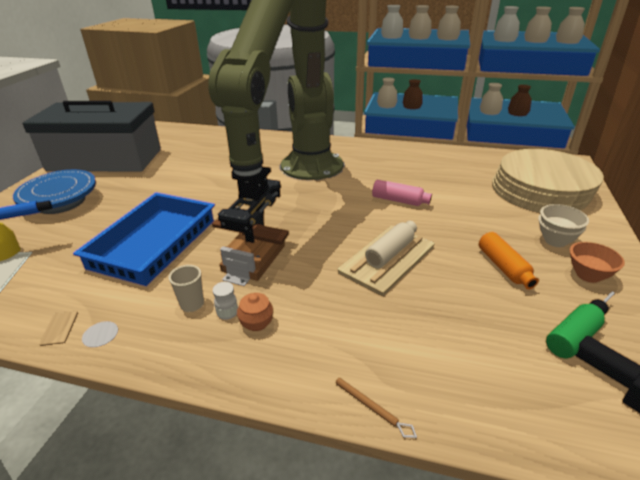

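View pics/w1.png

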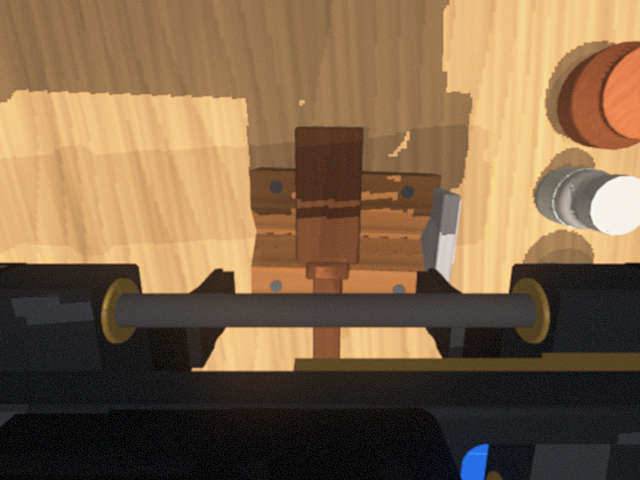

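The wrist view (w1) shows the paddle blade at (328,195) across the block and the stop at (443,235). The grip reads 47.6 mm, which matches the 48 mm blade. Next I carry it to the basket.

Run:
```python
from h import *
np.set_printoptions(precision=4,suppress=True)
move_linear([.530,-.0017,.14],velocity=.2)
x,y,a=.565,-.294,-.1
move_to([x,y,.14],down(a))
s=read_state();print(s["time_s"],s["gripper_width"]*87,s["ee_pos"])
cv2.imwrite("pics/t2.png",read_camera("top"))
move_linear([x,y,.05],velocity=.2)
move_linear([x,y,.008],velocity=.06)
s=read_state();print(s["time_s"],s["gripper_width"]*87,s["ee_pos"],s["force"])
set_gripper(.75)
move_linear([x,y,.15],velocity=.2)
s=read_state();print(s["time_s"],s["gripper_width"]*87,s["force"])
cv2.imwrite("pics/t3.png",read_camera("top"));cv2.imwrite("pics/s3.png",read_camera("scene"))
im=cv2.imread("pics/t3.png")
cv2.imwrite("pics/c4.png",cv2.resize(im[160:250,320:440],None,fx=6,fy=6,interpolation=cv2.INTER_CUBIC))
```

```text
6.525 47.498942371488255 [ 0.5651 -0.292   0.1388]
8.025 47.6996436441609 [ 0.5651 -0.2943  0.0082] [ 0.2128 -0.6395 -0.6547]
9.525 65.41619457170053 [-0.5616  0.78   -0.6414]
```

View pics/t3.png

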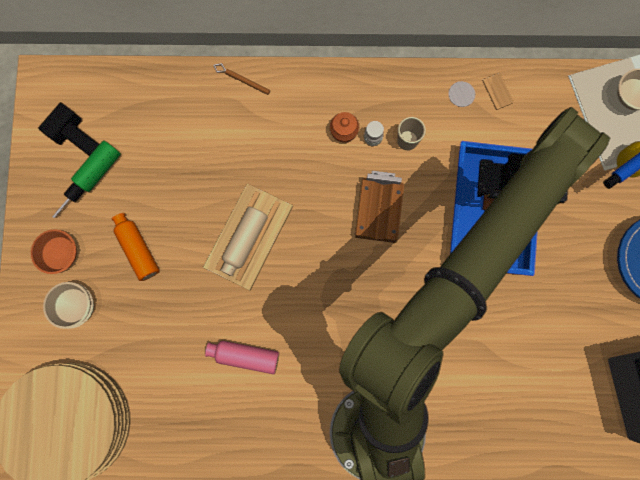

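View pics/c4.png

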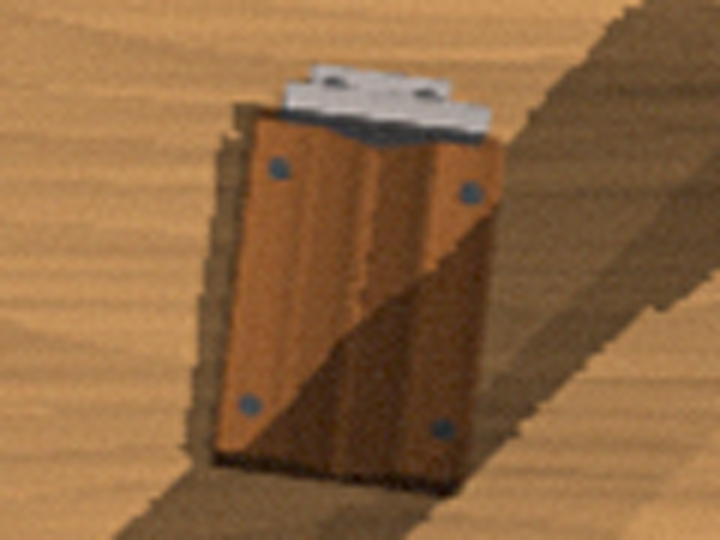

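View pics/s3.png

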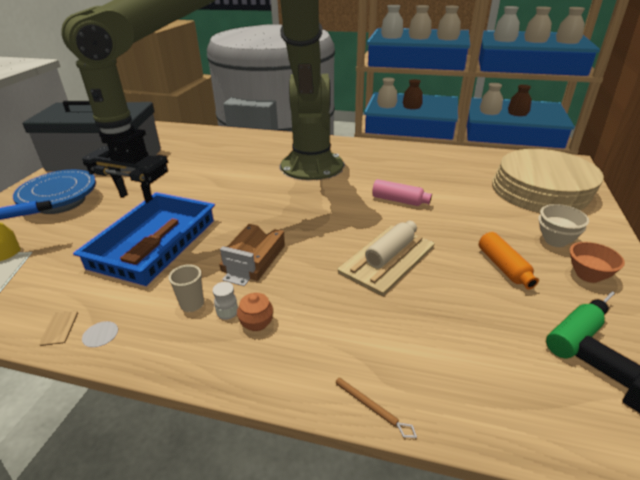

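Scene view: the paddle lies flat in the basket at (150,242), and the V-block is clear. Next I refine the V-block axis from its four screws and edges, and grip the lamp base.

Run:
```python
from h import *
np.set_printoptions(precision=4,suppress=True)
c=calibration("top")
u=lambda x,y:(320+(x+.5)/6-.5,160+(y+.5)/6-.5)
B=lambda p,z:back(c,u(*p),z)[:2]
ang=lambda d:np.arctan2(d[1],d[0])
S=[B(p,.048) for p in [(279,169),(470,193),(250,405),(443,430)]]
print("screws",S,ang(S[0]-S[2]),ang(S[1]-S[3]),ang(S[0]-S[1])-np.pi/2,ang(S[2]-S[3])-np.pi/2, np.linalg.norm(S[0]-S[2]),np.linalg.norm(S[0]-S[1]))
L=B((252,114),.048),B((217,452),.048);R=B((501,142),.048),B((466,482),.048)
print("edges",ang(L[0]-L[1]),ang(R[0]-R[1]),np.linalg.norm(L[0]-R[0]),np.linalg.norm(L[0]-L[1]))
T=B((286,108),.072),B((490,134),.072); print("stop",T,ang(T[0]-T[1])-np.pi/2,np.linalg.norm(T[0]-T[1]))
yaw=-.107
e=np.array([np.cos(yaw),np.sin(yaw)]);n=np.array([-e[1],e[0]])
print("lateral: screws",[n@s for s in S],"mean",np.mean([n@s for s in S]),"edges",np.mean([n@p for p in L+R]),"stop",np.mean([n@p for p in T]))
print("along: stop inner",[e@p for p in T],"screw mean",np.mean([e@s for s in S]),"edge mean",np.mean([e@p for p in L+R]),[e@p for p in L+R])
c4=[B((371,140),.0245),B((346,478),.024)];print("groove line",[n@p for p in c4],ang(c4[0]-c4[1]))
```

```text
screws [array([0.5956, 0.028 ]), array([ 0.586 , -0.0511]), array([0.4963, 0.0402]), array([ 0.4865, -0.039 ])] -0.12164294091968893 -0.12066138023192367 -0.12146354541141013 -0.12428836329574744 0.10004783341365651 0.07968049746974139
edges -0.10173860606459458 -0.1110984342778065 0.10395211743957006 0.14299727808167498
stop (array([0.6154, 0.0265]), array([ 0.6051, -0.0567])) -0.12355641602541345 0.08392650671756842
lateral: screws [np.float64(0.09146667189983386), np.float64(0.01179450863160737), np.float64(0.09293161406123888), np.float64(0.013164336681720196)] mean 0.052339282818600084 edges 0.053040777648856216 stop 0.05016513829242335
along: stop inner [np.float64(0.6090809355790112), np.float64(0.6076914768988229)] screw mean 0.5385997579549004 edge mean 0.5395145308104086 [np.float64(0.6112522326420591), np.float64(0.468256933800173), np.float64(0.6111155252611181), np.float64(0.46743343153828393)]
groove line [np.float64(0.053406812232120404), np.float64(0.04917593618366469)] -0.07773543025645177
```

The screws form a clean 100 × 80 mm rectangle, the stop measures 83.9 mm against 84, and both give yaw −0.122. I'll use that and pick up the lamp base.

Run:
```python
from h import *
np.set_printoptions(precision=4,suppress=True)
x,y,a=.4663,.3269,np.pi-.452
s=read_state();print(s["time_s"])
move_linear([.565,-.294,.19],velocity=.25)
move_to([x,y,.14],down(a))
set_gripper(1.0)
s=read_state();print(s["time_s"],s["gripper_width"],s["ee_pos"],s["force"])
cv2.imwrite("pics/w4.png",read_camera("wrist"))
move_linear([x,y,.07],velocity=.15)
move_linear([x,y,.0315],velocity=.07)
s=read_state();print(s["time_s"],s["ee_pos"],s["force"])
cv2.imwrite("pics/s4.png",read_camera("scene"))
set_gripper(.5)
s=read_state();print(s["time_s"],s["gripper_width"]*87,s["ee_pos"],s["force"])
move_linear([x,y,.06],velocity=.1)
s=read_state();print(s["time_s"],s["gripper_width"]*87,s["ee_pos"],s["force"],s["ft_torque"])
cv2.imwrite("pics/s5.png",read_camera("scene"))
a=cv2.imread("pics/s4.png")[170:320,330:480];b=cv2.imread("pics/s5.png")[170:320,330:480]
cv2.imwrite("pics/c5.png",cv2.resize(np.hstack([a,b]),None,fx=2.6,fy=2.6))
```

```text
9.625
12.8833 0.9991082283617416 [0.4663 0.3269 0.14  ] [ 1.4392 -0.2477  0.4333]
14.25 [0.4664 0.3268 0.0314] [-0.3952  0.4119 -0.0743]
14.95 55.752696259327514 [0.467  0.3284 0.032 ] [ 2.4868  3.6619 -0.7048]
15.3833 55.318485952951036 [0.466  0.3263 0.0598] [-0.223   0.3524 -3.2727] [0.0046 0.0135 0.0538]
```

View pics/c5.png

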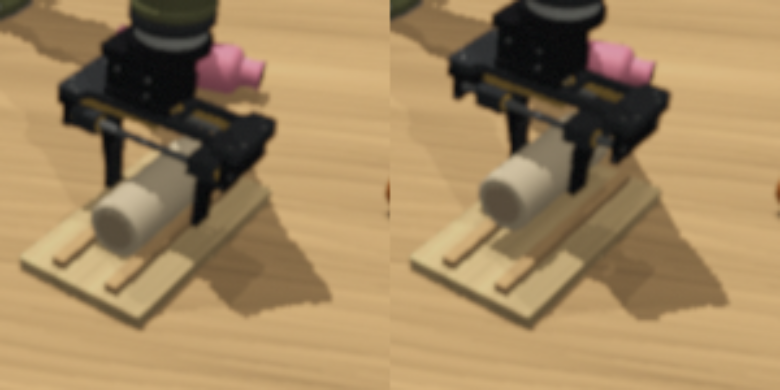

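View pics/w4.png

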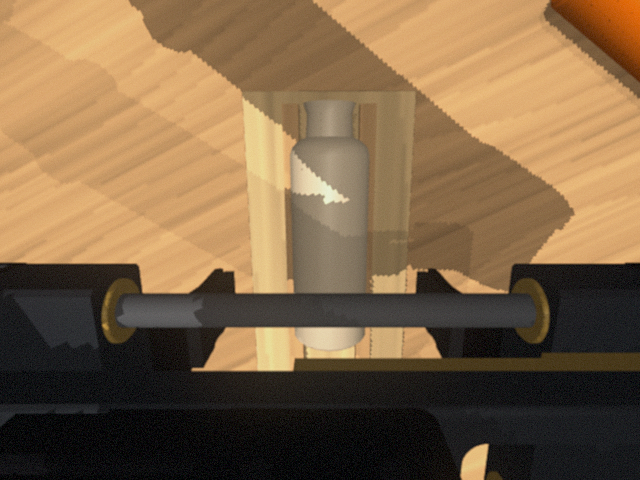

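The grip holds 55.3 mm (56 expected), the lamp hangs level with nearly zero torque, and the weight reads about 2.7 N. Next I carry it over the groove, 15 mm short of the stop.

Run:
```python
from h import *
np.set_printoptions(precision=4,suppress=True)
yaw=-.122; a=np.pi+yaw; e=np.array([np.cos(yaw),np.sin(yaw),0]);n=np.array([-e[1],e[0],0])
seat=np.array([.5360,-.0053,0])
move_linear([.4663,.3269,.14],velocity=.2)
P=seat-.015*e
move_to([P[0],P[1],.14],down(a))
s=read_state();F0=s["force"];print(s["time_s"],s["gripper_width"]*87,s["ee_pos"],F0,s["ft_torque"])
cv2.imwrite("pics/w6.png",read_camera("wrist")); cv2.imwrite("pics/s6.png",read_camera("scene"))
print(calibration("wrist"))
move_linear([P[0],P[1],.085],velocity=.2)
move_linear([P[0],P[1],.057],velocity=.06)
s=read_state();print(s["time_s"],s["ee_pos"],s["force"]-F0)
cv2.imwrite("pics/s7.png",read_camera("scene"))
a=cv2.imread("pics/s6.png")[150:310,190:340];b=cv2.imread("pics/s7.png")[150:310,190:340]
cv2.imwrite("pics/c7.png",cv2.resize(np.hstack([a,b]),None,fx=2.6,fy=2.6))
```

```text
17.25 55.681224091541125 [ 0.5209 -0.0019  0.1395] [ 0.2915  0.423  -1.5921] [ 0.0389  0.023  -0.0115]
{'fx': 359.2252218239622, 'fy': 359.2252218239622, 'cx': 325.02605451389945, 'cy': 238.8910544404739, 'R': array([[ 0.1188,  0.9929,  0.    ],
       [ 0.9636, -0.1153,  0.2414],
       [ 0.2397, -0.0286, -0.9704]]), 't': array([-0.0607, -0.5126,  0.1837])}
18.3917 [ 0.5211 -0.0036  0.0568] [-0.0055 -0.6926  0.2839]
```

View pics/c7.png

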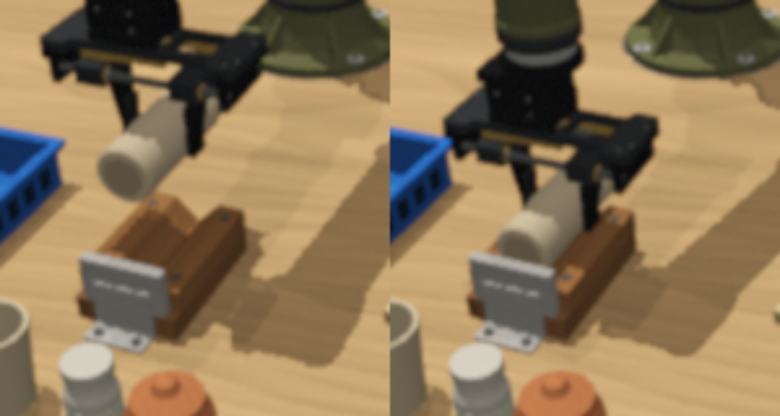

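View pics/w6.png

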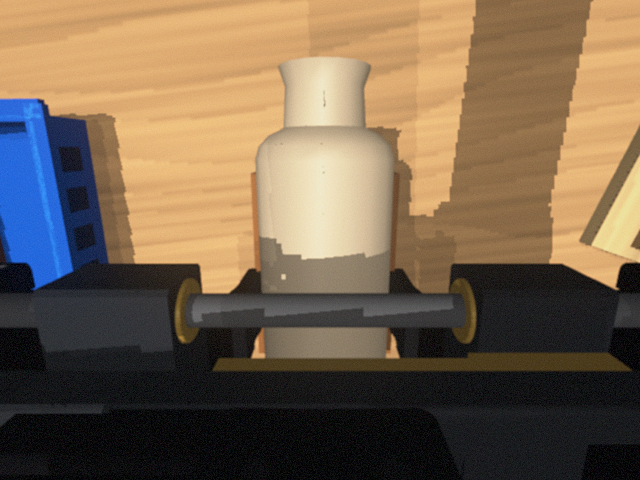

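Wrist view: the lamp axis is at column 325 (barrel 257–393) and the block edges are at 251 and 401, so it is centred over the groove. I'll lower it gently until it touches.

Run:
```python
from h import *
np.set_printoptions(precision=4,suppress=True)
yaw=-.122; e=np.array([np.cos(yaw),np.sin(yaw),0]);n=np.array([-e[1],e[0],0])
seat=np.array([.5360,-.0053,0]);P=seat-.015*e
F0=read_state()["force"]
z=.057
while z>.0505:
    z-=.0007; move_linear([P[0],P[1],z],velocity=.03)
    s=read_state();F=s["force"]-F0
    print("%.2f z %.4f ee %.4f F along %.1f lat %.1f up %.1f"%(s["time_s"],z,s["ee_pos"][2],F@e,F@n,F[2]),s["ft_torque"])
    if F[2]>4: break
```

```text
18.69 z 0.0563 ee 0.0565 F along -1.4 lat -0.2 up 0.4 [0.0469 0.0115 0.0422]
18.94 z 0.0556 ee 0.0556 F along -1.2 lat -0.1 up 0.4 [ 0.0191  0.02   -0.0269]
19.19 z 0.0549 ee 0.0548 F along -1.5 lat 0.0 up -0.3 [ 0.0171  0.0483 -0.0365]
19.44 z 0.0542 ee 0.0541 F along -0.9 lat -0.1 up 0.1 [ 0.0652 -0.0329  0.0488]
19.69 z 0.0535 ee 0.0534 F along -1.3 lat -0.6 up -0.1 [ 0.0185 -0.0332  0.0302]
19.94 z 0.0528 ee 0.0528 F along -1.2 lat 0.6 up 1.1 [ 0.0101 -0.0208 -0.035 ]
20.19 z 0.0521 ee 0.0522 F along -1.2 lat 0.3 up 1.2 [ 0.269   0.0123 -0.0558]
20.44 z 0.0514 ee 0.0518 F along -1.4 lat 3.1 up 6.6 [ 0.598   0.1854 -0.0616]
```

Contact is at about z = 0.052, as predicted. I back off 0.5 mm, shift 0.5 mm to cancel the sideways force, and slide to the stop.

Run:
```python
from h import *
np.set_printoptions(precision=4,suppress=True)
yaw=-.122; e=np.array([np.cos(yaw),np.sin(yaw),0]);n=np.array([-e[1],e[0],0])
seat=np.array([.5360,-.0053,0])+.0006*n
def go(d,z,v=.03):
    Q=seat+d*e; move_linear([Q[0],Q[1],z],velocity=v); s=read_state(); return s
s=go(-.015,.0525); F0=s["force"]
d=-.015
s=go(-.006,.0525,.04); d=-.006
while d<.006:
    F=s["force"]-F0
    print("%.2f d %.4f F along %.1f lat %.1f up %.1f ee_d %.4f"%(s["time_s"],d,F@e,F@n,F[2],(s["ee_pos"]-seat)@e),s["ft_torque"])
    if F@e<-4: break
    d+=.001; s=go(d,.0525,.03)
cv2.imwrite("pics/s8.png",read_camera("scene"));cv2.imwrite("pics/t8.png",read_camera("top"))
b=cv2.imread("pics/s8.png")[200:300,200:300];a=cv2.imread("pics/t8.png")[150:250,330:430]
cv2.imwrite("pics/c8.png",cv2.resize(np.hstack([a,b]),None,fx=4,fy=4))
```

```text
21.07 d -0.0060 F along -0.8 lat -0.3 up -1.6 ee_d -0.0055 [ 0.1384 -0.0696 -0.0459]
21.32 d -0.0050 F along -0.8 lat -2.3 up -2.0 ee_d -0.0051 [ 0.0422 -0.0537 -0.0581]
21.57 d -0.0040 F along -0.7 lat -1.5 up -1.6 ee_d -0.0040 [-0.0417  0.0192  0.0192]
21.82 d -0.0030 F along -1.0 lat -2.1 up -3.2 ee_d -0.0029 [0.0555 0.0164 0.0266]
22.07 d -0.0020 F along -0.6 lat -1.5 up -2.3 ee_d -0.0019 [0.0134 0.0093 0.0002]
22.32 d -0.0010 F along 0.1 lat -1.5 up -2.9 ee_d -0.0010 [ 0.043   0.0099 -0.0295]
22.57 d 0.0000 F along -4.2 lat -1.6 up -1.3 ee_d -0.0009 [ 0.1252  0.6929 -0.1125]
```

View pics/c8.png

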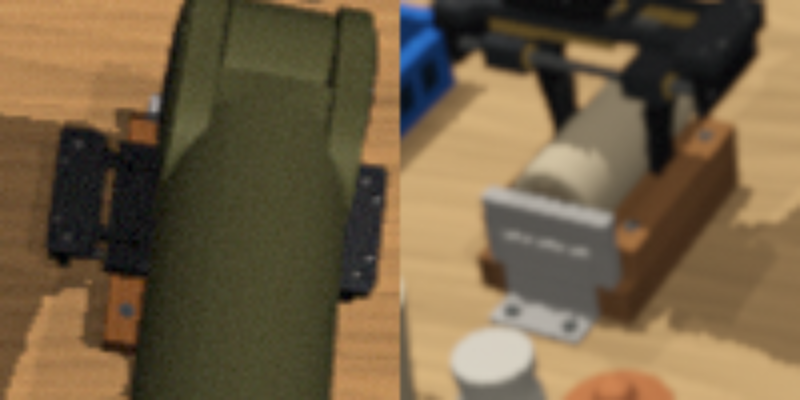

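The foot met the stop at d = 0, exactly where predicted. I bed the lamp lightly, release it, rise, and check.

Run:
```python
from h import *
np.set_printoptions(precision=4,suppress=True)
yaw=-.122; e=np.array([np.cos(yaw),np.sin(yaw),0]);n=np.array([-e[1],e[0],0])
seat=np.array([.5360,-.0053,0])+.0006*n
def go(d,z,v=.03):
    Q=seat+d*e; move_linear([Q[0],Q[1],z],velocity=v); return read_state()
def pr(s): print("%.2f F along %.1f lat %.1f up %.1f w %.1f"%(s["time_s"],s["force"]@e,s["force"]@n,s["force"][2],87*s["gripper_width"]),s["ee_pos"],s["ft_torque"])
s=go(.0002,.0518);pr(s)
set_gripper(.85);s=read_state();pr(s)
s=go(.0002,.10,.1)
s=go(.0002,.18,.2);pr(s)
Q=seat+.004*e
move_to([Q[0],Q[1],.18],down(yaw+np.pi/2)); set_gripper(0.0); s=read_state();pr(s)
cv2.imwrite("pics/w9.png",read_camera("wrist"))
cv2.imwrite("pics/s9.png",read_camera("scene"));cv2.imwrite("pics/t9.png",read_camera("top"))
b=cv2.imread("pics/s9.png")[200:300,200:300];a=cv2.imread("pics/t9.png")[150:250,330:430]
cv2.imwrite("pics/c9.png",cv2.resize(np.hstack([a,b]),None,fx=4,fy=4))
```

```text
22.92 F along -5.0 lat 1.0 up 2.5 w 55.6 [ 0.5353 -0.0043  0.0518] [ 0.2247  1.1853 -0.2491]
23.57 F along 0.5 lat -0.0 up -0.3 w 73.8 [ 0.5364 -0.0047  0.0518] [ 0.0309  0.0184 -0.0343]
24.76 F along -1.0 lat 0.3 up -0.2 w 74.0 [ 0.5357 -0.0046  0.179 ] [ 0.0404  0.0324 -0.0177]
27.48 F along 0.0 lat 0.1 up 0.3 w 0.0 [ 0.5401 -0.0052  0.18  ] [-0.0774  0.0556 -0.0099]
```

View pics/c9.png

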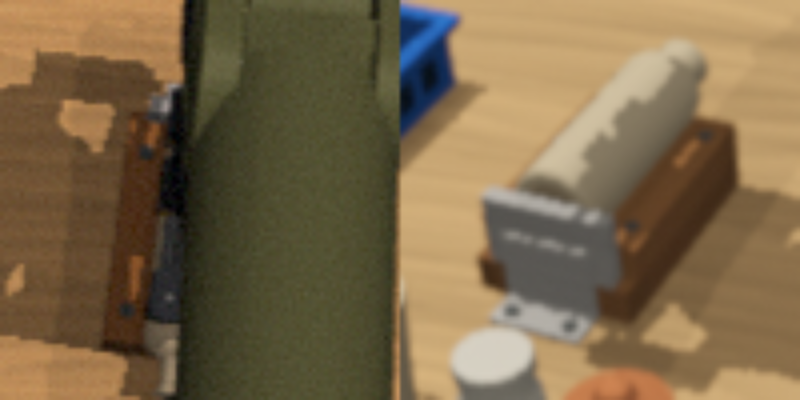

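View pics/w9.png

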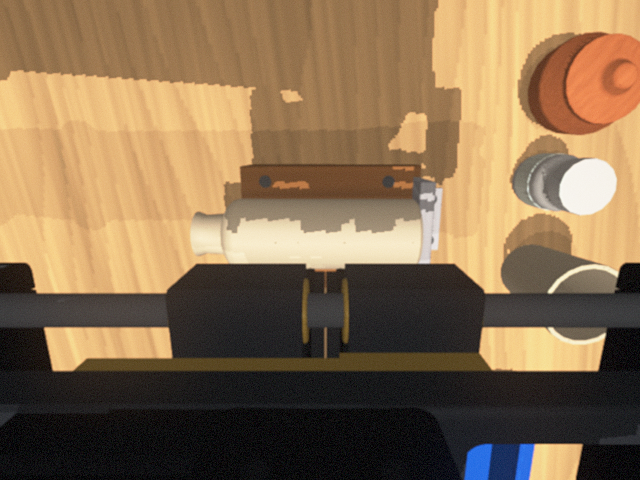

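The lamp base is bedded parallel to the block. In w9 the neck is at (208,233) and the foot at column 420 against the stop; the bystanders look undisturbed. Next I press with shut fingers on the crest, jaws along the axis, expecting contact at z ≈ 0.0916.

Run:
```python
from h import *
np.set_printoptions(precision=4,suppress=True)
yaw=-.122; e=np.array([np.cos(yaw),np.sin(yaw),0]);n=np.array([-e[1],e[0],0])
seat=np.array([.5360,-.0053,0])+.0006*n
Q=seat+.004*e
def go(z,v=.03):
    move_linear([Q[0],Q[1],z],velocity=v); return read_state()
s=go(.105,.12);s=go(.095,.04);dwell(.2)
F0=np.mean([ (dwell(.02),read_state()["force"])[1] for _ in range(5)],0);print("F0",F0)
z=.095;step=.0006
while z>.086:
    z-=step;s=go(z,.015);F=s["force"]-F0
    print("%.2f z %.4f ee %.4f along %.1f lat %.1f up %.1f"%(s["time_s"],z,s["ee_pos"][2],F@e,F@n,F[2]),s["ft_torque"])
    if F[2]>2: step=.0004
    if F[2]>15: step=.0002
    if F[2]>18.5 or s["time_s"]>50: break
dwell(.4)
fs=np.array([(dwell(.02),read_state()["force"])[1] for _ in range(8)])-F0;print("hold",fs.mean(0),fs.mean(0)@e,fs.mean(0)@n,z,read_state()["time_s"])
```

```text
F0 [-0.1325 -0.0127  0.0452]
29.34 z 0.0944 ee 0.0944 along 0.3 lat -0.0 up -0.0 [-0.0828  0.0495 -0.0172]
29.59 z 0.0938 ee 0.0937 along -0.1 lat -0.2 up 0.3 [-0.1435  0.0559 -0.0365]
29.84 z 0.0932 ee 0.0932 along -0.5 lat 0.4 up 0.1 [-0.0852  0.1002  0.0528]
30.09 z 0.0926 ee 0.0926 along 0.2 lat -0.4 up -0.3 [-0.0692  0.0224  0.009 ]
30.34 z 0.0920 ee 0.0921 along 0.3 lat 0.4 up 0.0 [-0.1216  0.0331  0.017 ]
30.59 z 0.0914 ee 0.0920 along -1.3 lat -0.3 up 5.4 [-0.0719  0.4095  0.017 ]
30.84 z 0.0910 ee 0.0919 along -3.2 lat -0.8 up 8.8 [ 0.0191  0.6775 -0.0407]
31.09 z 0.0906 ee 0.0918 along -4.7 lat -0.1 up 11.1 [-0.039   0.9639  0.0476]
31.34 z 0.0902 ee 0.0918 along -4.4 lat 0.6 up 13.1 [-0.0218  1.1956  0.0011]
31.59 z 0.0898 ee 0.0917 along -7.4 lat -0.6 up 16.6 [-0.0776  1.531  -0.0386]
31.84 z 0.0896 ee 0.0917 along -6.4 lat 0.2 up 18.1 [-0.0034  1.6271  0.0176]
32.09 z 0.0894 ee 0.0917 along -7.1 lat -0.8 up 19.2 [ 0.037   1.7305 -0.0203]
hold [-7.1021  0.5817 19.6279] -7.120111583656525 -0.28697506775580717 0.08939999999999998 32.625
```

Contact came at 0.0917–0.092 (crest of a bedded 56 mm cylinder: 0.0916). The hold is 19.6 N down, about 0 N sideways, and 7 N toward the stop. One last look.

Run:
```python
from h import *
im=read_camera("scene");cv2.imwrite("pics/s10.png",im)
cv2.imwrite("pics/c10.png",cv2.resize(im[180:340,70:300],None,fx=3.4,fy=3.4))
w=read_camera("wrist");cv2.imwrite("pics/w10.png",w)
s=read_state();print(s["force"],s["time_s"],s["ee_pos"])
```

```text
[-7.08536918  0.46378225 20.31387396] 32.725 [ 0.54027404 -0.00519994  0.09169332]
```

View pics/c10.png

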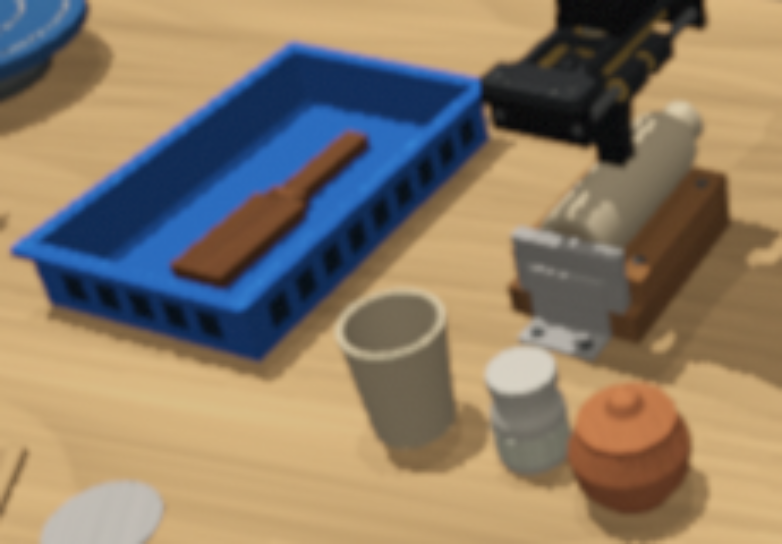

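View pics/w10.png

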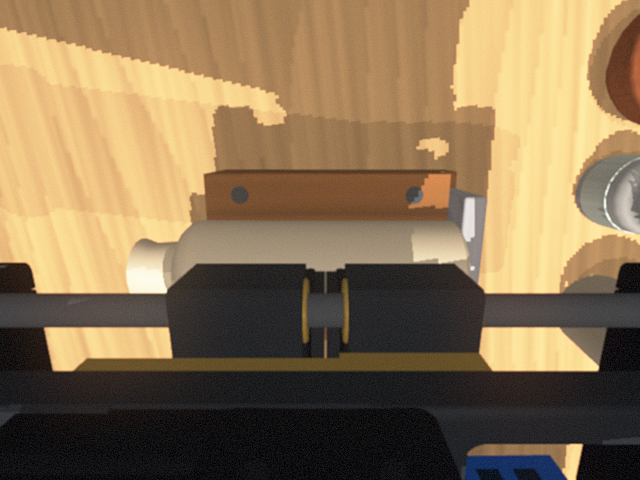

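Last view: paddle flat in the basket, lamp foot against the stop at (468,250) in the wrist picture, fingers pressing on the crest, and tumbler, jar and pot standing where they were. Handing in.

```bash
python3 -c "
from plant import *
print(hand_in()); s=read_state(); print(s['time_s'],s['force'])"
```

```text
the job is handed in; nothing more can be done
None
the job is handed in; nothing more can be done
```

The lamp base is lying in the V-groove with its foot against the steel stop. I handed in at about 33 s of the 64 s, with the shut fingers still pressing it down. The hand-in gave no verdict.

- **Paddle:** I moved it first. It dropped the last 8 mm or so onto the basket floor, because the fingertips reached below its underside. The last picture shows it lying flat in the basket.
- **Lamp base:** I gripped it at its balance point, lowered it until it touched the groove, and slid it until the foot met the stop with about 4–5 N. I then let go so it could settle on both faces.
- **Seating:** The fingers touched the top of the lamp base at about 92 mm, against 91.6 mm for a fully bedded 56 mm cylinder. The foot met the stop where I had calculated. I did not re-measure the gap at the stop after letting go; the pictures show the foot against it.
- **Press:** It holds at about 20 N down (readings 19.6 and 20.3 N) and near 0 N sideways. There is also an unplanned 7 N or so along the axis, which pushes the foot towards the stop.
- **Bystanders:** The tumbler, lidded pot, glaze jar and the orange and pink look-alikes were left alone. In the last picture the tumbler, pot and jar look unmoved.

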